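Set the seed gap with the large handwheel

TASK

Two gap setters stand on the bench; set the one with the larger handwheel: turn that wheel until the pointer on its far rim stands in line with the upright index tab on the scale behind it, then let go. Do not push its tab along the scale, and leave the smaller handwheel as it is.

Things in the scene. Friction and masses are not known exactly. Their poses are not given: they have to be found in the camera images.
- large_grip (a point): On the axis of the larger black handwheel (98 mm across), 14 mm below the top of its upright grip bar (56 mm long, 14 wide, top z = 0.100 m). Rim, spokes and pointer stay below z = 0.065 m. x axis: along the bar to the pointer; z up. Light friction (0.08 N m), stays where left, turns 1.5 rad either way of mid-scale. Grey housing, 134 mm square, 44 high, fixed; may stand left or right, slightly yawed.
- large_pointer (a point): Tip of the aluminium pointer on the far rim of the larger wheel, 56 mm from its axis, 60 mm above the bench; turns with the wheel; x axis points outward from the axis. The grip bar lies on the line from axis to pointer. It starts 23 to 83 degrees clockwise (seen from above) of the tab.
- large_mark (a point): Middle of the upright aluminium index tab (6 mm wide, 5 thick, top z = 0.072 m) on the edge of the larger wheel's dark dial plate, far side, 60.5 mm from the wheel's axis; x axis points outward. Clamped, but slips along the scale if pushed (about 0.4 N m). The pointer passes just inside it without touching.
- small_pointer (a point): Tip of the aluminium pointer of the smaller handwheel (70 mm across, same build and heights, 40 mm grip bar, grey housing 106 mm square), 42 mm from that wheel's axis. To be left alone.

How it is judged:
At the end, for the whole second after the job is handed in: The larger wheel's pointer stands within 10 degrees of its index tab, seen from the wheel's axis; that tab is within 6 mm of where it was, and the smaller wheel's pointer within 8 mm of where it was (angle between the x axis of large_pointer and the x axis of large_mark, either way round below 0.175 rad and distance of large_mark from where it was at the start of the episode below 0.006 m and distance of small_pointer from where it was at the start of the episode below 0.008 m); the robot touches nothing.
It fails at once if the index tab of the larger wheel is pushed along the scale (6 mm or more) (distance of large_mark from where it was at the start of the episode above 0.006 m).
It fails at once if the smaller handwheel is turned (its pointer moves 8 mm or more) (distance of small_pointer from where it was at the start of the episode above 0.008 m).
It also fails if it takes over 29 s, if anything falls off the work surface, if the arm or the gripper's body presses on something with over 40 N, if the wrist force passes 120 N, or if a joint passes its speed limit or range.

ROBOT

A 7-joint arm with a two-finger parallel gripper is mounted at the origin on a cart in front of the work surface, level with it; the furniture and walls round the work are solid. World frame = base frame: x ahead of the robot, y to its left, z up, the work surface at z = 0. Lengths are in m, angles in rad, forces in N, time in s.
With the tool pointing down it reaches from about 0.4 to 0.85 m from the base axis. Payload 10.4 kg.
Tool frame: the origin (TCP) lies between the finger pads; the fingertips stand ahead of it and the grasp point (between the pads) lies 5 mm behind it (manip.tip_extent is the z of the fingertips in the tool frame, in m); z points along the fingers, y is the line along which they close (so a half turn about z gives the same grasp; the last joint's range is limited). The gripper opens to 85 mm and grips with 20 to 120 N. Pads are 22 mm wide; open, the fingers measure 114 mm over their backs; the gripper's body (76 mm by 85 mm) begins 54 mm behind the grasp point. The pads swing forward as they close: fully open they stand 13 mm farther back than shut.
Start: joints at [-1.214, 0.332, -0.065, 1.46, 0.022, 1.35, -0.088], TCP at [0.232, 0.58, 0.245] pointing down, gripper open.
Joint ranges: [-2.6, 2.6], [-0.5, 2.12], [-1.47, 1.34], [0.16, 2.42], [-1.27, 4.41], [0.06, 2.06], [-2.6, 2.6]. Speed limits (rad/s): [2.22, 2.22, 2.79, 2.79, 3.14, 3.14, 3.14].

INTERFACE

Orientations are given as a unit quaternion [x, y, z, w].
In Python, from workcell import status, viewer, manip gives the robot as it stands.
- The arm moves only by the tool play_rows, never from a script. Its argument "plan" is one flat list of numbers, 7 for each row, row after row: the turn, a rotation vector about the tool's x, y, z in degrees, then the shift along the tool's x, y, z in m, then the opening, from 0 (shut) to 1 (fully open). In form: [ax, ay, az, dx, dy, dz, grip, ax, ay, az, dx, dy, dz, grip, ...]. A call has 1 to 20 rows; each row is the pose to reach, as a shift and turn from the pose commanded when the call began, along the tool's axes at that moment; what a row does not reach only later rows make up. A row lasts 1/8 s, in which the tool goes at most 62.5 mm and 10.7 degrees, less where a joint would pass 70% of its speed; a pose out of reach is approached as far as the arm can. A call with a gripper value outside its range is refused whole. The fingers move at their own pace and stop on an object; "squeeze" is the grip in N (left out, the last holds). Time passes only in rows, so rows that repeat a pose let the fingers close. It gives the time, the measured TCP pose, the force, the opening and the grip force at its end, in the units of the state.
- status.get_obs(): the state, without advancing time (a new reading comes with each control period).
- viewer.camera(name): name is "side" or "top"; returns the picture (384x512x3 uint8, red, green, blue); there is no depth.
- viewer.camera_model(name): a dict with "fx", "fy", "cx", "cy" (pixels), "R" (3x3) and "t" (3): a world point X has camera coordinates R X + t. Camera axes: x right, y down, z forward; pixel columns grow to the right and rows downward; lengths in m; the calibration is good to about 2 mm. A picture is of the moment at which its call begins. camera_model takes no time and is no camera call.
- manip.hand_in(): hands the job in; it is judged then, once.
The state is a dict: "clock": time; "joint_pos": joint angles; "joint_velocities": joint speeds; "tau": joint torques, N m; "position": TCP position; "ee_rot": TCP orientation; "ft_force": force on the tool from outside, world axes, zero at the start; "torque": the same for the moment, N m; "grip_width": opening from 0.0 (shut) to 1.0 (fully open); "grasp_force": force on a finger pad.
Only numpy, scipy, OpenCV 4.12 (cv2) and the standard library are available. Lean on these libraries where they do the work, as an engineer would, in place of code of your own. Each camera call takes 0.05 s, during which the arm holds its last target. There are 200 camera calls.

## Working session

There is one attempt and no reset: what is moved stays moved. The work goes in short steps, Python scripts to look and compute and a tool call to move; the robot and the scene stay as the last step left them, time stands still between calls to the robot, and variables do not carry over. Pictures are saved under pics/ and viewed, at most 10 in all, crops included, and the job is handed in when it is done.

Besides the shell and the picture viewer there is one more tool, called as name(argument=value, ...), one argument or row to a line, values as JSON. play_rows: Moves the arm, as the interface text tells. Its arguments: {"type":"object","properties":{"plan":{"type":"array","items":{"type":"number"}},"squeeze":{"type":"number"}},"required":["plan"]}

```bash
mkdir -p pics && python3 - <<'E'
from workcell import status, viewer, manip
import cv2
for n in("top","side"):
    im=viewer.camera(n); cv2.imwrite(f"pics/{n}0.png",im[:,:,::-1])
    m=viewer.camera_model(n); print(n,m)
o=status.get_obs(); print(o["clock"],o["position"],o["ee_rot"],manip.tip_extent)
E
```

```text
top {'fx': 389.2700770335015, 'fy': 389.2700770335015, 'cx': 254.14799688526563, 'cy': 188.43009256885816, 'R': array([[-0.02408041, -0.99963651,  0.01212395],
       [-0.99082977,  0.02225191, -0.13327121],
       [ 0.13295299, -0.015222  , -0.99100545]]), 't': array([-0.08258663,  0.59774345,  0.87726673])}
side {'fx': 420.59448991541683, 'fy': 420.59448991541683, 'cx': 254.9573055703039, 'cy': 195.97868983649295, 'R': array([[-0.9104308 , -0.41341667, -0.0142271 ],
       [-0.20010336,  0.47024989, -0.85954854],
       [ 0.36204199, -0.77971257, -0.51085605]]), 't': array([0.50695687, 0.2346118 , 0.6357671 ])}
0.1 [0.23160129 0.58015399 0.24459404] [ 1.88750590e-01  9.82024836e-01 -6.54369906e-04 -9.03202172e-05] 0.014
```

View pics/top0.png

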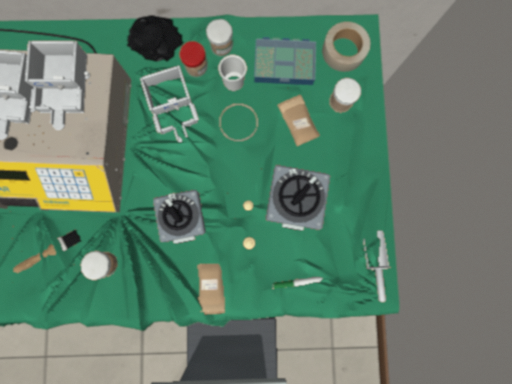

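View pics/side0.png

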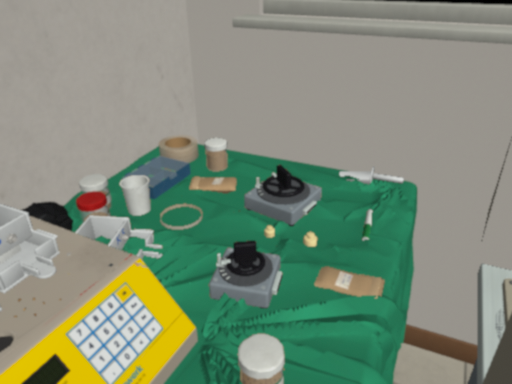

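The top view shows the larger setter at about (299,197) and the smaller one at (179,216). I'll enlarge the larger one.

```bash
python3 - <<'E'
import cv2,numpy as np
a=cv2.imread("pics/top0.png")[160:235,260:340]; b=cv2.imread("pics/side0.png")[160:230,240:330]
A=cv2.resize(a,None,fx=7,fy=7,interpolation=cv2.INTER_CUBIC)
cv2.imwrite("pics/c1.png",A)
cv2.imwrite("pics/c2.png",cv2.resize(b,None,fx=7,fy=7,interpolation=cv2.INTER_CUBIC))
E
```

```text
(no output)
```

View pics/c1.png

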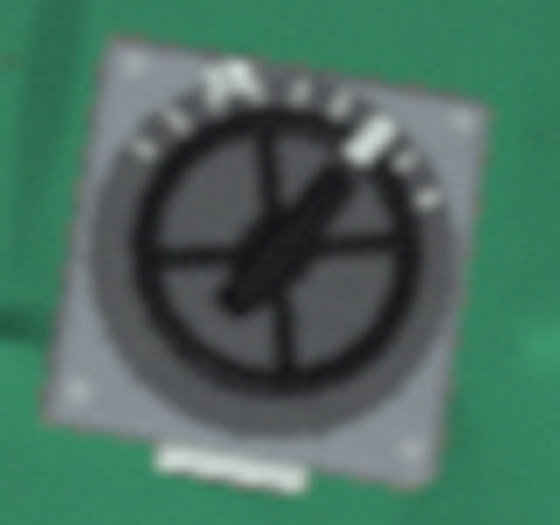

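View pics/c2.png

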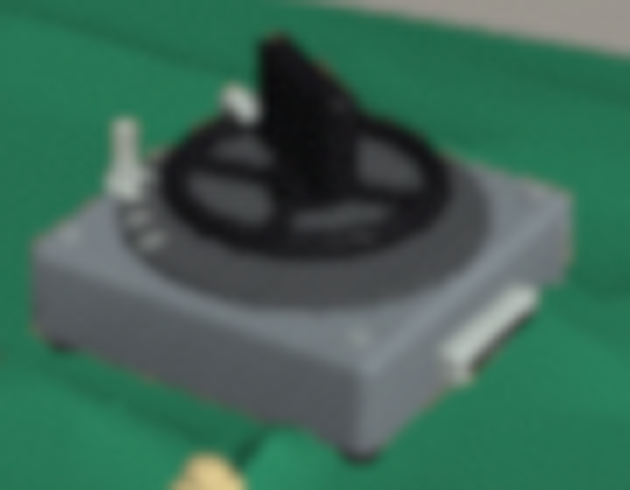

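The crops show: rim centre (280,251), pointer tip about (385,122), tab top about (230,70), bar top from (345,172) to (232,300). Housing corners are at (115,38), (490,105), (432,490) and (42,420). Next I'll convert these to world positions.

```bash
cat > h.py <<'E'
import numpy as np
from workcell import status, viewer, manip
def ray(px,z,n="top"):
    m=viewer.camera_model(n); R=np.array(m["R"]); t=np.array(m["t"])
    c=-R.T@t; d=R.T@np.array([(px[0]-m["cx"])/m["fx"],(px[1]-m["cy"])/m["fy"],1])
    return (c+d*(z-c[2])/d[2])[:2]
def crop(u,x0,y0,s): return ((u[0]+.5)/s-.5+x0,(u[1]+.5)/s-.5+y0)
E
python3 - <<'E'
from h import *
T=lambda u,z: ray(crop(u,260,160,7),z)
S=lambda u,z: ray(crop(u,240,160,7),z,"side")
cs=[T(u,.044) for u in[(115,38),(490,105),(432,490),(42,420)]]
c=np.mean(cs,0);print("corners",np.round(cs,3),"centre",c)
print("sides",[np.linalg.norm(cs[i]-cs[i-1]) for i in range(4)])
w=T((280,251),.060);print("rim",w)
for n,p in[("tip",T((385,122),.060)),("ptrmid",T((369,141),.060)),("tab",T((230,70),.072)),("side tip",S((232,95),.06)),("side tab",S((124,122),.072))]:
    for cc in (c,w):
        d=p-cc;print(n,p.round(4),"r",np.linalg.norm(d).round(4),"ang",np.degrees(np.arctan2(d[1],d[0])).round(1))
a,b=T((345,172),.1),T((232,300),.1);d=a-b
print("bar",(a+b)/2,np.linalg.norm(d),np.degrees(np.arctan2(d[1],d[0])))
o=status.get_obs();from scipy.spatial.transform import Rotation as Ro
print(Ro.from_quat(o["ee_rot"]).as_matrix().round(4),o["position"])
E
```

```text
corners [[ 0.65  -0.15 ]
 [ 0.624 -0.276]
 [ 0.495 -0.25 ]
 [ 0.522 -0.121]] centre [ 0.57281338 -0.19905669]
sides [np.float64(0.13153843772906781), np.float64(0.12867649237995274), np.float64(0.1314091918990496), np.float64(0.13129849773164143)]
rim [ 0.57442333 -0.20046094]
tip [ 0.6167 -0.237 ] r 0.058 ang -40.9
tip [ 0.6167 -0.237 ] r 0.0559 ang -40.9
ptrmid [ 0.6104 -0.2314] r 0.0496 ang -40.7
ptrmid [ 0.6104 -0.2314] r 0.0475 ang -40.7
tab [ 0.6331 -0.1848] r 0.0619 ang 13.3
tab [ 0.6331 -0.1848] r 0.0607 ang 14.9
side tip [ 0.6192 -0.2434] r 0.0642 ang -43.7
side tip [ 0.6192 -0.2434] r 0.062 ang -43.8
side tab [ 0.6362 -0.1904] r 0.064 ang 7.8
side tab [ 0.6362 -0.1904] r 0.0626 ang 9.2
bar [ 0.57464964 -0.19809011] 0.05446392532468819 -43.131004819863016
[[-9.287e-01  3.707e-01 -4.000e-04]
 [ 3.707e-01  9.287e-01 -1.300e-03]
 [-1.000e-04 -1.300e-03 -1.000e+00]] [0.23160129 0.58015399 0.24459404]
```

play_rows(
  plan=[0,0,1,-0.034,-0.033,0,0.6,0,0,2,-0.068,-0.066,0,0.6,0,0,3,-0.102,-0.1,0,0.6,0,0,4,-0.136,-0.133,0,0.6,0,0,5,-0.17,-0.166,0,0.6,0,0,6,-0.204,-0.2,0,0.6,0,0,8,-0.238,-0.233,0,0.6,0,0,9,-0.272,-0.266,0,0.6,0,0,10,-0.305,-0.3,0,0.6,0,0,11,-0.338,-0.332,0.01,0.6,0,0,12,-0.372,-0.365,0.02,0.6,0,0,14,-0.405,-0.398,0.03,0.6,0,0,15,-0.438,-0.43,0.04,0.6,0,0,16,-0.472,-0.464,0.05,0.6,0,0,17,-0.506,-0.497,0.05,0.6,0,0,18,-0.54,-0.53,0.05,0.6,0,0,19,-0.574,-0.564,0.05,0.6,0,0,20,-0.607,-0.597,0.05,0.6,0,0,20,-0.607,-0.597,0.05,0.6,0,0,20,-0.607,-0.597,0.05,0.6],
  squeeze=40,
)

```text
clock: 2.6
position: [0.5739, -0.1984, 0.1948]
ee_rot: [0.356, 0.934, 0.0, -0.001]
ft_force: [1.0, 0.9, -1.0]
grip_width: 0.604
grasp_force: 0.0
```

```bash
python3 - <<'E'
from h import *
import cv2
from scipy.spatial.transform import Rotation as Ro
a=viewer.camera("side")[120:230,200:350,::-1]
cv2.imwrite("pics/c3.png",cv2.resize(a,None,fx=5,fy=5,interpolation=cv2.INTER_CUBIC))
o=status.get_obs();print(np.round(o["joint_pos"],2),o["position"],Ro.from_quat(o["ee_rot"]).as_matrix().round(4))
E
```

```text
[-0.26  0.37  0.65  1.61 -0.24  1.24  1.28] [ 0.57399635 -0.19772484  0.19494944] [[-7.468e-01  6.651e-01 -6.000e-04]
 [ 6.651e-01  7.468e-01  1.000e-03]
 [ 1.100e-03  4.000e-04 -1.000e+00]]
```

View pics/c3.png

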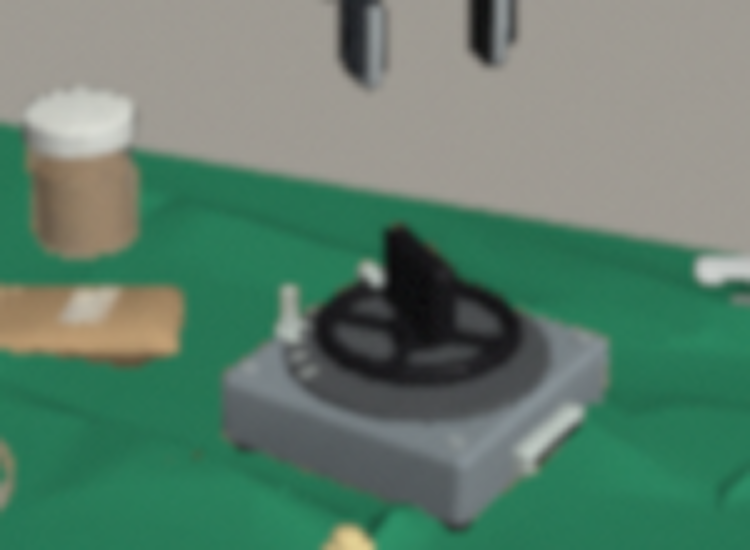

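The side view shows the two open fingers centred over the grip bar, which is at about (420,270). I'll go down and close.

play_rows(
  plan=[0,0,0,-0.001,-0.001,0.02,0.6,0,0,0,-0.001,-0.001,0.045,0.6,0,0,0,-0.001,-0.001,0.07,0.6,0,0,0,-0.001,-0.001,0.09,0.6,0,0,0,-0.001,-0.001,0.103,0.6,0,0,0,-0.001,-0.001,0.109,0.6,0,0,0,-0.001,-0.001,0.109,0.6,0,0,0,-0.001,-0.001,0.109,0.4,0,0,0,-0.001,-0.001,0.109,0.25,0,0,0,-0.001,-0.001,0.109,0.1,0,0,0,-0.001,-0.001,0.109,0,0,0,0,-0.001,-0.001,0.109,0,0,0,0,-0.001,-0.001,0.109,0,0,0,0,-0.001,-0.001,0.109,0],
  squeeze=40,
)

```text
clock: 4.4
position: [0.5758, -0.1991, 0.087]
ee_rot: [0.356, 0.935, 0.001, 0.001]
ft_force: [3.8, 4.6, 1.5]
grip_width: 0.154
grasp_force: 41.9
```

play_rows(
  plan=[0,0,-4,0,0.001,0,0,0,0,-9,0,0.001,0,0,0,0,-14,0,0.001,0,0,0,0,-19,0,0.001,0,0,0,0,-24,0,0.001,0,0,0,0,-29,0,0.001,0,0,0,0,-34,0,0.001,0,0,0,0,-39,0,0.001,0,0,0,0,-44,0,0.001,0,0,0,0,-48,0,0.001,0,0,0,0,-51,0,0.001,0,0,0,0,-53,0,0.001,0,0,0,0,-53,0,0.001,0,0,0,0,-53,0,0.001,0,0],
)

```text
clock: 6.15
position: [0.576, -0.1986, 0.087]
ee_rot: [-0.099, 0.995, 0.0, 0.001]
ft_force: [2.4, 5.2, 3.9]
grip_width: 0.154
grasp_force: 42.2
```

play_rows(
  plan=[0,0,0,0,0,0,0.2,0,0,0,0,0,0,0.35,0,0,0,0,0,0,0.5,0,0,0,0,0,0,0.5,0,0,0,0,0,0,0.5,0,0,0,0,0,-0.02,0.5,0,0,0,0,0,-0.05,0.5,0,0,0,0,0,-0.09,0.5,0,0,0,-0.03,0,-0.14,0.5,0,0,0,0.04,0,-0.16,0.5,0,0,0,0.09,0,-0.16,0.5,0,0,0,0.14,0,-0.16,0.5,0,0,0,0.15,0,-0.16,0.5,0,0,0,0.15,0,-0.16,0.5],
)

```text
clock: 7.9
position: [0.4279, -0.229, 0.2476]
ee_rot: [-0.098, 0.995, 0.0, 0.001]
ft_force: [0.2, -0.4, 0.2]
grip_width: 0.5
grasp_force: 0.0
```

```bash
python3 - <<'E'
from h import *
import cv2
t=viewer.camera("top")[:,:,::-1];s=viewer.camera("side")[:,:,::-1]
cv2.imwrite("pics/top1.png",t);cv2.imwrite("pics/side1.png",s)
f=lambda a:cv2.resize(a,None,fx=7,fy=7,interpolation=cv2.INTER_CUBIC)
cv2.imwrite("pics/c4.png",f(t[160:235,260:340])); cv2.imwrite("pics/c5.png",f(s[160:230,240:330]))
E
```

```text
(no output)
```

View pics/c4.png

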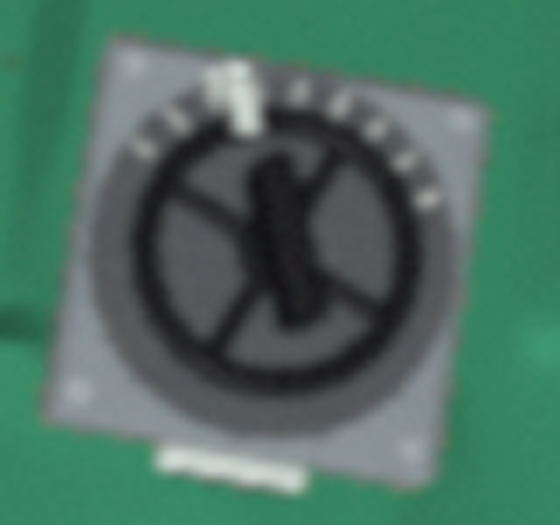

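View pics/c5.png

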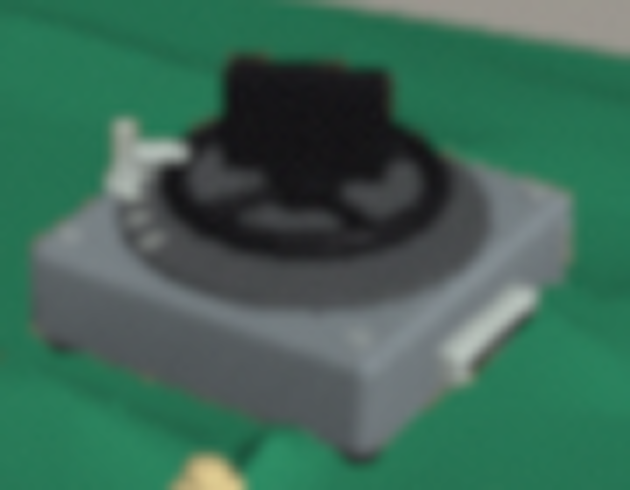

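```bash
python3 - <<'E'
from h import *
def proj(P,n,x0,y0):
    m=viewer.camera_model(n);c=np.array(m["R"])@P+np.array(m["t"])
    return np.round([(m["fx"]*c[0]/c[2]+m["cx"]-x0+.5)*7-.5,(m["fy"]*c[1]/c[2]+m["cy"]-y0+.5)*7-.5])
for C in((.5745,-.2),(.5755,-.199)):
  for a in(5,10,15,20):
    u=np.array([np.cos(np.radians(a)),np.sin(np.radians(a))])
    f=lambda r,z,n,x,y:proj(np.r_[np.array(C)+r*u,z],n,x,y)
    print(C,a,"tabtop",f(.0605,.072,"top",260,160),f(.0605,.072,"side",240,160),"tabfoot",f(.0605,.05,"top",260,160),f(.0605,.05,"side",240,160),"tip",f(.056,.06,"top",260,160),f(.056,.06,"side",240,160),"in",f(.044,.06,"top",260,160),f(.044,.06,"side",240,160))
E
```

```text
(0.5745, -0.2) 5 tabtop [260.  64.] [133. 117.] tabfoot [252.  76.] [134. 175.] tip [257.  84.] [146. 151.] in [262. 120.] [180. 156.]
(0.5745, -0.2) 10 tabtop [244.  67.] [129. 124.] tabfoot [237.  79.] [129. 182.] tip [243.  86.] [142. 158.] in [250. 121.] [177. 161.]
(0.5745, -0.2) 15 tabtop [229.  71.] [126. 132.] tabfoot [221.  82.] [126. 190.] tip [229.  90.] [139. 165.] in [239. 124.] [175. 167.]
(0.5745, -0.2) 20 tabtop [213.  76.] [124. 139.] tabfoot [207.  87.] [124. 198.] tip [215.  95.] [138. 172.] in [228. 128.] [174. 173.]
(0.5755, -0.199) 5 tabtop [257.  61.] [129. 118.] tabfoot [249.  73.] [130. 176.] tip [254.  81.] [142. 152.] in [259. 117.] [176. 157.]
(0.5755, -0.199) 10 tabtop [241.  64.] [125. 125.] tabfoot [233.  76.] [126. 183.] tip [240.  84.] [138. 158.] in [247. 119.] [173. 162.]
(0.5755, -0.199) 15 tabtop [225.  68.] [122. 133.] tabfoot [218.  80.] [122. 191.] tip [225.  87.] [135. 165.] in [236. 121.] [171. 168.]
(0.5755, -0.199) 20 tabtop [210.  73.] [120. 140.] tabfoot [203.  84.] [120. 198.] tip [212.  92.] [134. 172.] in [225. 125.] [170. 173.]
```

In the crops, the pointer runs from (248,128) to about (240,88) and points at the tab top at about (234,68). Pointer and tab both come out at about 11–12°, so they agree within a few degrees. The tab hasn't moved and the gripper is clear.

```bash
python3 -c "
from workcell import manip
print(manip.hand_in())"
```

```text
the job is handed in; nothing more can be done
None
```

I turned the larger wheel about 53° counter-clockwise, released it and handed the job in. In the last pictures its pointer was in line with the tab to within about 4° and the tab hadn't moved; the arm never went near the smaller wheel. No verdict came back at hand-in.

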